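# Hang the bay marker and hold the telescoping stand extended

### The arm

A 6-joint arm with a two-finger parallel gripper is mounted at the origin on the work surface. World frame = base frame: x ahead of the robot, y to its left, z up, the work surface at z = 0. Lengths are in mm, angles in degrees, forces in N, time in s.
With the tool pointing down it reaches from about 300 to 850 mm from the base axis. Payload 4.2 kg.
Tool frame: the origin (TCP) lies on the centre line of the jaws, within the pads' length; the fingertips stand 14 mm ahead of it and the grasp point (between the pads) lies 5 mm behind it (env.finger_overhang is the z of the fingertips in the tool frame, in mm); z points along the fingers, y is the line along which they close (so a half turn about z gives the same grasp; the last joint's range is limited). The gripper opens to 91 mm and grips with 3 to 60 N. Pads are 32 mm wide; open, the fingers measure 118 mm over their backs; the gripper's body (76 mm by 178 mm) begins 60 mm behind the grasp point.
Start: joints at [75.057, 18.312, 89.639, -0, 72.044, -1.146], TCP at [137.127, 558.425, 227.976] pointing down, gripper open.
Joint ranges: [-177.97, 177.97], [-48.28, 115.42], [12.27, 149.76], [-77.06, 257.06], [2.81, 150.46], [-146.56, 146.56]. Speed limits (degrees/s): [147.25, 147.25, 180, 180, 180, 180].

### API

Orientations are given as [roll, pitch, yaw] about the fixed x, y, z axes, in that order (R = Rz(yaw) Ry(pitch) Rx(roll)).
In Python, from workcell import sensors, viewer, env gives the robot as it stands. The module is installed in compiled form; this text tells all that it offers.
- The arm moves only by the tool step_arm, never from a script. Its argument "plan" is one flat list of numbers, 6 for each row, row after row: the shift along the tool's x, y, z in cm, then the turn, a rotation vector about the tool's x, y, z in rad. In form: [x, y, z, wx, wy, wz, x, y, z, wx, wy, wz, ...]. A call has 1 to 5 rows; each row shifts and turns the commanded pose from where the row before left it, along the tool's axes as they then stand; what a row does not reach is not made up. A row lasts 1/12 s, in which the tool goes at most 41.7 mm and 7.16 degrees, less where a joint would pass 70% of its speed; a pose out of reach is approached as far as the arm can. A call is refused whole if a number of a shift passes 4.17 or a number of a turn 0.125, either way. A call with a gripper value outside its range is refused whole. "hand" is the finger opening in cm, from 0 to 9.12, set as the call begins (left out, the last holds). The fingers move at their own pace and stop on an object; "newtons" is the grip in N (left out, the last holds). Time passes only in rows, so rows that do not move let the fingers close. It gives the time, the measured TCP pose, the force, the opening and the grip force at its end, in the units of the state.
- sensors.state(): the state, without advancing time (a new reading comes with each control period).
- viewer.grab_frame(name): name is "side" or "top"; returns a dict with "img" (480x640x3 uint8, red, green, blue), "fx", "fy", "cx", "cy" (pixels), "position" and "attitude" of the camera in the world. Camera axes: x right, y down, z forward; pixel columns grow to the right and rows downward; lengths in mm; the calibration is good to about 2 mm. A picture is of the moment at which its call begins. There is no depth.
- env.job_done(): hands the job in; it is judged then, once.
Trained networks look in a picture, given as the dict that the camera call returned (one of the last four; its "shot" number tells which), for a name from the list of things; names that differ only in an ending like _2 or _b are one class to them, and where a whole thing is asked for, a point or a joint stands for the part that bears it (a point fixed in the world has none). Each returns a list of dicts, best first, with "score" (0 to 1); they miss things now and then, are a little off and sometimes report something else, mostly with a low value. They report only what shows in the picture. A call takes as long as a camera call. They do not tell look-alikes from the thing itself.
- viewer.boxes_of(name, picture): "location" ([column, row] in pixels, amid what is visible of it).
- viewer.pinpoint(name, picture): "location" ([column, row] in pixels: a listed point, or the origin of a listed thing).
The state is a dict: "time_s": time; "qpos": joint angles; "qvel": joint speeds; "effort": joint torques, N m; "ee_pos": TCP position; "ee_rot": TCP orientation; "force": force on the tool from outside, world axes, zero at the start; "torque": the same for the moment, N m; "gripper_width": finger opening in mm; "gripper_force": force on a finger pad.
Only numpy, scipy, OpenCV 4.12 (cv2) and the standard library are available. Lean on these libraries where they do the work, as an engineer would, in place of code of your own. Each camera call takes 0.05 s, during which the arm holds its last target. There are 200 camera calls.

### The job

Hang the tent-shaped bay marker astride the side bar of the telescoping stand and let go of it. Then squeeze in the release button on the side of the stand's grip, keep it squeezed and pull the grip straight up, past the first stop, to the second stop, which is as far as it goes; finish while still holding the grip up there, with the marker hanging on the bar. Leave the other things on the table where they are.

Things in the scene. Friction and masses are not known exactly. Their poses are not given: they have to be found in the camera images.
- stand: Telescoping stand, fixed: steel disc base (diameter 120, 12 high), upright tube (diameter 34; collar diameter 40 at its top, 125 above the table), out of which rises a mast with a grip block on top and one horizontal side bar. Origin: centre of the base's underside, on the mast axis; x to the side with the release button, y along the side bar, z up.
- mast (a joint): How far the mast is drawn up, m: 0 fully in (the start), first stop 0.050, second stop and end of travel 0.100. A catch locks it at 0 and at the first stop while the release button is out. Nothing catches it at the second stop: it weighs 0.75 kg, has a few N of friction and light damping, and sinks to the first stop when let go.
- grip_top (a point): Centre of the top face of the mast's grip block (175 above the table when the mast is in). Block: grey plastic, vertical faces, 24 along x, 32 along y, 50 high below this point. Both x sides are free from the top down to the collar; the side bar leaves its +y face. Axes as the stand's.
- button_face (a point): Centre of the outer face of the release button, a black pad (22 along y, 32 high, from 7 to 39 below the grip's top) standing 7 proud of the grip block's +x face. It goes in along the stand's -x: fingers closing across the block along x (31 wide, 24 with the button in) squeeze it.
- release (a joint): How far the button is pressed, m: 0 out, 0.007 flush. The catch is free from 0.005 on; spring force 2 N at the start, 7 N when flush.
- bar_mid (a point): Point on the side bar's axis, 105 along the stand's y from the mast axis, 40 below the grip's top (135 above the table with the mast in). The bar is a steel bar of diameter 12 along y, from the grip block to a ball (diameter 18) 184 from the mast axis. Axes as the stand's; rises with the mast.
- marker: Bay marker, loose, about 0.12 kg: blank rigid aluminium sign like a roof, two 3 mm panels 20 degrees from upright, 80 long along its y (the ridge), 75 high to the inside of the ridge, inside width 55 between the open lower edges (along x), grey grip tab on the ridge. It stands on its lower edges. Origin: centre of its underside, z up.
- marker_tab (a point): Centre of the top face of the marker's grip tab, 114 above its origin. Tab: 10 thick along the marker's x, 34 along y, standing 36 above the ridge.
- marker_crook (a point): Point inside the marker under its ridge, 57.5 above its origin, that coincides with the bar's axis when the marker hangs on the bar (it centres itself).
- pen_pot: Dark steel pen pot, empty, diameter 66, 90 high. To be left alone. Origin: centre of its underside.
- tape: Cardboard tape core lying flat, diameter 90, 48 high. To be left alone. Origin: centre of its underside.
- punch: Black hole punch, 100 x 120 x 60. To be left alone. Origin: centre of its underside.
- stapler: Stapler, 150 x 36 x 60. To be left alone. Origin: centre of its underside.
- glue: Jar, diameter 56, 100 high. To be left alone. Origin: centre of its underside.
Not all that is in view belongs to the job. What is shaped like the marker but yellow is not meant.

How it is judged:
By the outcome, as a careful person would: the job done as asked, in the order asked, and still so for the second after the job is handed in, while the arm keeps its last pose, push and grip.
It also fails if it takes over 48 s, if anything falls off the work surface, if the arm or the gripper's body presses on something with over 40 N, if the wrist force passes 120 N, or if a joint passes its speed limit or range.

## Working session

There is one attempt and no reset: what is moved stays moved. The work goes in short steps, Python scripts to look and compute and a tool call to move; the robot and the scene stay as the last step left them, time stands still between calls to the robot, and variables do not carry over. Pictures are saved under pics/ and viewed, at most 10 in all, crops included, and the job is handed in when it is done.

Besides the shell and the picture viewer there is one more tool, called after ">>>" by a JSON object that holds its "name" and its "arguments". step_arm: Moves the arm, as the interface text tells. Its arguments: {"type":"object","properties":{"plan":{"type":"array","items":{"type":"number"}},"hand":{"type":"number"},"newtons":{"type":"number"}},"required":["plan"]}

```bash
mkdir -p pics; cat > h.py <<'E'
import numpy as np, cv2
from workcell import sensors, viewer, env
from scipy.spatial.transform import Rotation as R
def snap(n,f=None):
    p=viewer.grab_frame(n)
    if f: cv2.imwrite('pics/'+f,p['img'][:,:,::-1])
    return p
def rot(p):
    a=np.array(p['attitude'],float)
    return a if a.shape==(3,3) else R.from_euler('xyz',a,degrees=True).as_matrix()
def ray(p,uv):
    d=rot(p)@np.array([(uv[0]-p['cx'])/p['fx'],(uv[1]-p['cy'])/p['fy'],1.]); return np.array(p['position'],float),d/np.linalg.norm(d)
def atz(p,uv,z):
    o,d=ray(p,uv); return o+d*(z-o[2])/d[2]
def proj(p,X):
    c=rot(p).T@(np.array(X,float)-np.array(p['position'])); return np.array([p['fx']*c[0]/c[2]+p['cx'],p['fy']*c[1]/c[2]+p['cy']])
def tri(p,u,q,v):
    o1,d1=ray(p,u);o2,d2=ray(q,v)
    A=np.stack([d1,-d2],1);s=np.linalg.lstsq(A,o2-o1,rcond=None)[0]
    a,b=o1+s[0]*d1,o2+s[1]*d2; return (a+b)/2,np.linalg.norm(a-b)
E
python3 - <<'E'
from h import *
np.set_printoptions(precision=1,suppress=True)
s=snap('side','s0.png');t=snap('top','t0.png')
for p in (s,t): print(p['position'],p['attitude'],p['fx'])
print(sensors.state())
for n in ['stand','grip_top','button_face','bar_mid','marker','marker_tab','marker_crook','pen_pot','tape','punch','stapler','glue']:
    for k,p in (('s',s),('t',t)):
        print(n,k,[(np.round(d['location']),round(d['score'],2)) for d in viewer.pinpoint(n,p)[:3]])
cv2.imwrite('pics/b0.png',cv2.resize(np.hstack([s['img'],t['img']])[:,:,::-1],(800,300)))
E
```

```text
[  489.2 -1181.9  1055.4] [-128.    -0.9   -2.3] 598.5669977298217
[ 343.6   32.5 1180.8] [-170.1    0.5  -90.9] 524.0627615151847
{'time_s': 0.1, 'qpos': array([75.1, 18.3, 89.7,  0. , 72. , -1.1]), 'qvel': array([ 0.1, -0.1, -0.1,  0.1,  0. ,  0. ]), 'effort': array([  0. , -41.3, -23.3,   0.1,   0. ,  -0. ]), 'ee_pos': array([137. , 558. , 227.2]), 'ee_rot': array([-179.9,   -0. ,  166.2]), 'force': array([ 0.6,  0.4, -0.8]), 'torque': array([-0., -0., -0.]), 'gripper_force': 0.0, 'gripper_width': 90.85060446880392}
stand s [(array([296., 263.]), 0.83)]
stand t [(array([295., 251.]), 0.63)]
grip_top s [(array([292., 208.]), 0.92)]
grip_top t [(array([293., 240.]), 0.94)]
button_face s [(array([301., 218.]), 0.59)]
button_face t [(array([291., 235.]), 0.44)]
bar_mid s [(array([288., 201.]), 0.83)]
bar_mid t [(array([240., 253.]), 0.68)]
marker s [(array([342., 337.]), 0.76), (array([324., 198.]), 0.69), (array([350., 264.]), 0.65)]
marker t [(array([357., 199.]), 0.77), (array([413., 204.]), 0.74), (array([295., 188.]), 0.71)]
marker_tab s [(array([354., 226.]), 0.84), (array([343., 264.]), 0.73), (array([345., 303.]), 0.69)]
marker_tab t [(array([359., 187.]), 0.82), (array([423., 192.]), 0.8), (array([293., 172.]), 0.71)]
marker_crook s [(array([344., 317.]), 0.87), (array([351., 244.]), 0.87), (array([341., 278.]), 0.79)]
marker_crook t [(array([362., 193.]), 0.89), (array([423., 199.]), 0.75), (array([292., 182.]), 0.74)]
pen_pot s [(array([314., 383.]), 0.91)]
pen_pot t [(array([424., 192.]), 0.55)]
tape s []
tape t [(array([418., 279.]), 0.81)]
punch s [(array([249., 201.]), 0.91)]
punch t [(array([154., 318.]), 0.89)]
stapler s [(array([324., 197.]), 0.8), (array([343., 302.]), 0.61)]
stapler t [(array([154., 214.]), 0.6), (array([152., 318.]), 0.54), (array([477., 240.]), 0.51)]
glue s [(array([344., 318.]), 0.16)]
glue t [(array([491., 171.]), 0.71)]
```

View pics/s0.png

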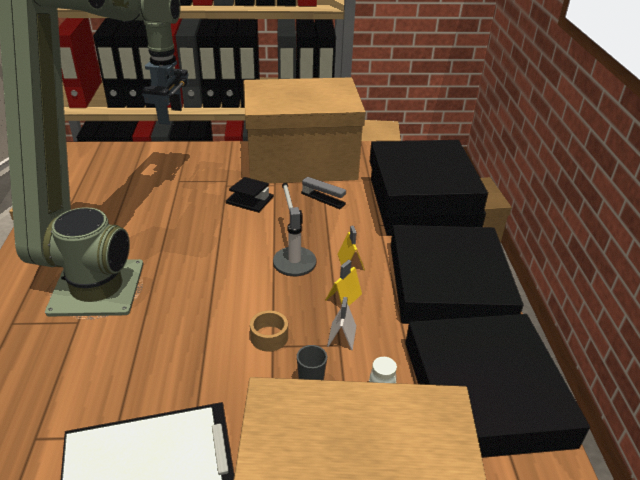

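View pics/t0.png

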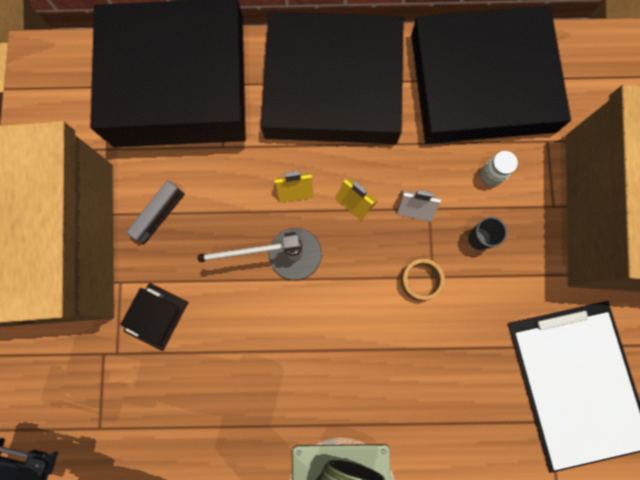

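Side view: the stand is at (295,260), its bar runs up to (285,186). Candidates for the marker: yellow at (348,248), yellow at (347,288), grey at (343,325). In the top view these are (294,187), (356,199) and (418,205). I choose the grey aluminium one and check it in a crop.

```bash
python3 - <<'E'
from h import *
np.set_printoptions(precision=1,suppress=True)
s=snap('side');t=snap('top')
a=cv2.resize(s['img'][180:360,240:400],(400,450),interpolation=cv2.INTER_CUBIC)
b=cv2.resize(t['img'][170:270,180:450],(800,296),interpolation=cv2.INTER_CUBIC)[:, 400:]
c=cv2.resize(t['img'][165:235,385:455],(400,400),interpolation=cv2.INTER_CUBIC)
d=cv2.resize(t['img'][225:280,190:325],(800,326)[:2],interpolation=cv2.INTER_CUBIC)
im=np.zeros((600,800,3),np.uint8); im[:270,:400]=cv2.resize(s['img'][290:360,300:400],(400,270)) ; im[:270,400:]=cv2.resize(t['img'][165:235,385:490],(400,270)); im[274:600]=d
cv2.imwrite('pics/c0.png',im[:,:,::-1])
for n in ['grip_top','bar_mid','button_face','stand']:
    P=[viewer.pinpoint(n,p) for p in (s,t)]
    if all(P): print(n,tri(s,P[0][0]['location'],t,P[1][0]['location']))
for n in ['marker','marker_tab','marker_crook']:
  for e in viewer.pinpoint(n,s):
    for f in viewer.pinpoint(n,t):
      X,g=tri(s,e['location'],t,f['location'])
      if g<8: print(n,e['location'],f['location'],X,g)
print('ball',atz(t,(201,258),135),'tab',atz(t,(423,192),114))
for n in ['pen_pot','tape','glue']: 
    for f in viewer.pinpoint(n,t): print(n,f['location'],atz(t,f['location'],0))
E
```

```text
grip_top (array([512.8,  86.3, 186.1]), np.float64(5.402221916504444))
bar_mid (array([502.9, 198.3, 145. ]), np.float64(6.324123872487339))
button_face (array([532. ,  87.8, 160.4]), np.float64(9.665845673909871))
stand (array([512.9,  95. ,  12.4]), np.float64(10.039037531277783))
marker [345.4, 298.0] [355.4, 199.5] [642.8 -48.2  -0.9] 2.3214846901414505
marker [340.4, 335.7] [415.6, 204.9] [ 622.1 -185.9    5.7] 5.177725202815431
marker [348.1, 264.8] [293.9, 189.7] [666.6  94.1  -6.7] 5.019818344443433
marker_tab [344.9, 301.4] [422.2, 189.0] [ 628.8 -181.3  114.1] 7.688983009518902
marker_tab [343.6, 261.9] [358.5, 186.7] [635.6 -47.4 120.8] 5.212503499552882
marker_crook [348.5, 242.3] [294.2, 185.4] [658.6  89.6  74.4] 3.663596321443809
marker_crook [343.9, 281.2] [360.0, 195.2] [635.7 -54.3  62.5] 1.097435046698589
ball [491.5 275.5 135. ] tab [ 626.3 -182.5  114. ]
pen_pot [475.6, 237.8] [ 546.7 -319.9    0. ]
pen_pot [290.7, 235.1] [560.1 102.2   0. ]
tape [416.7, 280.5] [ 451.4 -181.1    0. ]
glue [489.6, 171.9] [ 702.1 -362.9    0. ]
```

View pics/c0.png

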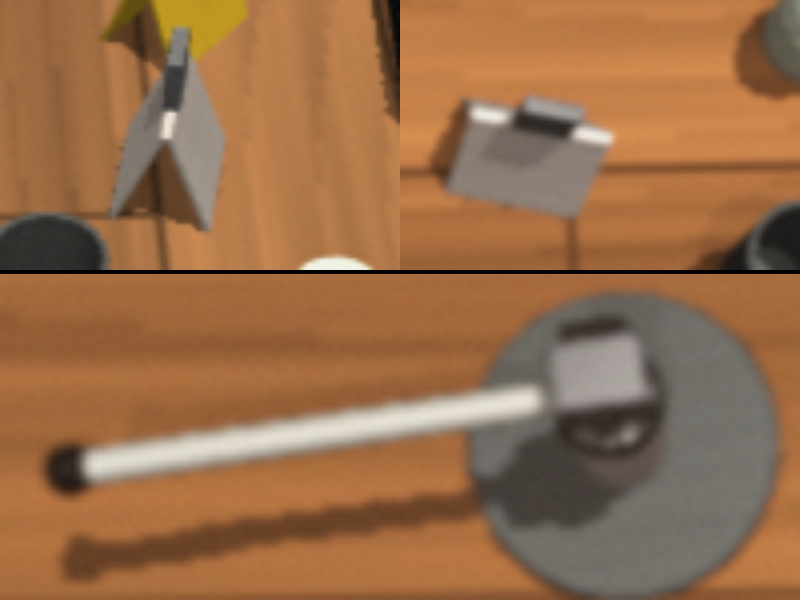

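The crop shows the grey marker with its tab at top pixel (426,192) and the ridge falling to the right. The stand has its black button on the far (+x) side of the grip, and the bar runs to the ball at (201,257).

```bash
cat >> h.py <<'E'
def Rt(yaw): return R.from_euler('xyz',[180,0,yaw],degrees=True)
def plan(xyz,yaw,n,start=None):
    s=sensors.state()
    p0,r0=(np.array(s['ee_pos']),R.from_euler('xyz',s['ee_rot'],degrees=True)) if start is None else (np.array(start[0],float),Rt(start[1]))
    w=(r0.inv()*Rt(yaw)).as_rotvec(); 
    for i in range(n):
        d=(np.array(xyz)-p0)/n/10
        v=(r0*R.from_rotvec(w*i/n)).inv().apply(d)
        print(','.join('%g'%round(x,2) for x in v)+','+','.join('%g'%round(x,3) for x in w/n),end=',\n' if i%5==4 else ', ')
    print()
E
python3 - <<'E'
from h import *
np.set_printoptions(precision=1,suppress=True)
t=snap('top')
def yw(a,b,z):
    d=(atz(t,b,z)-atz(t,a,z))[:2]; return np.degrees(np.arctan2(-d[0],d[1]))
f=lambda x,y:(385+(x-400)/3.81,165+y/3.857); g=lambda x,y:(190+x/5.926,225+(y-274)/5.926)
print('tab',atz(t,f(556,104),114),'ridge mid',atz(t,f(541,121),78),'yaw',yw(f(612,137),f(470,105),78),yw(f(585,110),f(527,99),114))
print('grip',atz(t,g(597,368),175),'ball',atz(t,g(68,467),135),'bar start',atz(t,g(540,400),135),'yaw',yw(g(540,400),g(90,465),135))
print('base c',atz(t,g(622,447),6))
plan([627,-183,260],77.5,23)
E
```

```text
tab [ 626.3 -188.6  114. ] ridge mid [ 626.2 -187.1   78. ] yaw -14.037216817253313 -12.03998930032559
grip [516.6  91.9 175. ] ball [492.4 274.6 135. ] bar start [512.8 113.7 135. ] yaw 7.368878156292745
base c [514.9  92.5   6. ]
-2.84,-2.62,-0.14,0,-0,0.067, -3.01,-2.43,-0.14,0,-0,0.067, -3.16,-2.22,-0.14,0,-0,0.067, -3.31,-2,-0.14,0,-0,0.067, -3.43,-1.77,-0.14,0,-0,0.067,
-3.54,-1.54,-0.14,0,-0,0.067, -3.64,-1.3,-0.14,0,-0,0.067, -3.72,-1.05,-0.14,0,-0,0.067, -3.78,-0.8,-0.14,0,-0,0.067, -3.83,-0.54,-0.14,0,-0,0.067,
-3.85,-0.28,-0.14,0,-0,0.067, -3.86,-0.02,-0.14,0,-0,0.067, -3.86,0.24,-0.14,0,-0,0.067, -3.83,0.5,-0.14,0,-0,0.067, -3.79,0.75,-0.14,0,-0,0.067,
-3.73,1.01,-0.14,0,-0,0.067, -3.65,1.26,-0.14,0,-0,0.067, -3.56,1.5,-0.14,0,-0,0.067, -3.45,1.73,-0.14,0,-0,0.067, -3.33,1.96,-0.14,0,-0,0.067,
-3.19,2.18,-0.14,0,-0,0.067, -3.03,2.39,-0.14,0,-0,0.067, -2.87,2.59,-0.14,0,-0,0.067,
```

>>> {"name": "step_arm", "arguments": {"plan": [-2.84, -2.62, -0.14, 0, 0, 0.067, -3.01, -2.43, -0.14, 0, 0, 0.067, -3.16, -2.22, -0.14, 0, 0, 0.067, -3.31, -2, -0.14, 0, 0, 0.067, -3.43, -1.77, -0.14, 0, 0, 0.067], "hand": 6, "newtons": 20}}

```text
time_s: 2.97
ee_pos: [244.3, 395.8, 235.1]
ee_rot: [180.0, 0.0, 146.9]
force: [1.3, 0.3, -0.6]
gripper_width: 61.7
gripper_force: 0.0
```

>>> {"name": "step_arm", "arguments": {"plan": [-3.54, -1.54, -0.14, 0, 0, 0.067, -3.64, -1.3, -0.14, 0, 0, 0.067, -3.72, -1.05, -0.14, 0, 0, 0.067, -3.78, -0.8, -0.14, 0, 0, 0.067, -3.83, -0.54, -0.14, 0, 0, 0.067]}}

```text
time_s: 3.38
ee_pos: [351.2, 234.6, 242.3]
ee_rot: [179.9, 0.0, 127.6]
force: [-0.1, -0.1, 0.5]
gripper_width: 59.8
gripper_force: 0.0
```

>>> {"name": "step_arm", "arguments": {"plan": [-3.85, -0.28, -0.14, 0, 0, 0.067, -3.86, -0.02, -0.14, 0, 0, 0.067, -3.86, 0.24, -0.14, 0, 0, 0.067, -3.83, 0.5, -0.14, 0, 0, 0.067, -3.79, 0.75, -0.14, 0, 0, 0.067]}}

```text
time_s: 3.8
ee_pos: [458.4, 73.7, 249.3]
ee_rot: [180.0, -0.0, 108.4]
force: [1.0, 1.4, 0.2]
gripper_width: 59.8
gripper_force: 0.0
```

>>> {"name": "step_arm", "arguments": {"plan": [-3.73, 1.01, -0.14, 0, 0, 0.067, -3.65, 1.26, -0.14, 0, 0, 0.067, -3.56, 1.5, -0.14, 0, 0, 0.067, -3.45, 1.73, -0.14, 0, 0, 0.067, -3.33, 1.96, -0.14, 0, 0, 0.067]}}

```text
time_s: 4.22
ee_pos: [565.8, -86.8, 256.1]
ee_rot: [180.0, -0.0, 89.2]
force: [0.5, 0.3, 0.7]
gripper_width: 59.8
gripper_force: 0.0
```

>>> {"name": "step_arm", "arguments": {"plan": [-3.19, 2.18, -0.14, 0, 0, 0.067, -3.03, 2.39, -0.14, 0, 0, 0.067, -2.87, 2.59, -0.14, 0, 0, 0.067, 0, 0, 0, 0, 0, 0, 0, 0, 0, 0, 0, 0]}}

```text
time_s: 4.63
ee_pos: [630.0, -182.8, 258.9]
ee_rot: [-179.9, -0.0, 77.8]
force: [0.7, 1.0, 0.3]
gripper_width: 60.1
gripper_force: 0.0
```

```bash
python3 - <<'E'
from h import *
np.set_printoptions(precision=1,suppress=True)
s=snap('side','s1.png')
print('tab pred',proj(s,[626,-187,114]),[ (d['location'],d['score']) for d in viewer.pinpoint('marker_tab',s)])
f=lambda x,y:(300+x/4,290+y/3.857)
print('tab obs crop',f(182,30), 'ridge front end',f(167,120),proj(s,[626-9,-187-39,78]))
print('legs obs',f(115,214),f(208,228))
for sx in(-1,1):
    y=np.radians(-13); print(proj(s,np.array([626,-187,0])+[sx*30*np.cos(y)+40*np.sin(y),sx*30*np.sin(y)-40*np.cos(y),0]))
plan([626,-187,150],77.,4)
E
```

```text
tab pred [345.5 302.7] [([345.7, 265.4], 0.97), ([343.4, 298.2], 0.78), ([353.5, 230.4], 0.56)]
tab obs crop (345.5, 297.7780658542909) ridge front end (341.75, 321.1122634171636) [342.2 326.2]
legs obs (328.75, 345.4835364272751) (352.0, 349.11330049261085)
[328.  347.7]
[353.2 351.6]
-0.17,-0.04,2.74,-0,-0,0.004, -0.17,-0.04,2.74,-0,-0,0.004, -0.17,-0.04,2.74,-0,-0,0.004, -0.17,-0.04,2.74,-0,-0,0.004,
```

>>> {"name": "step_arm", "arguments": {"plan": [-0.1, 0.1, 2.7, 0, 0, 0.004, -0.1, 0.1, 2.7, 0, 0, 0.004, -0.1, 0.1, 2.7, 0, 0, 0.004, 0, 0, 2.7, 0, 0, 0, 0, 0, 0, 0, 0, 0]}}

```text
time_s: 5.15
ee_pos: [627.8, -182.2, 147.0]
ee_rot: [-179.4, -0.1, 77.3]
force: [-1.2, 0.4, -0.7]
gripper_width: 59.7
gripper_force: 0.0
```

```bash
python3 - <<'E'
from h import *
s=snap('side');t=snap('top')
im=np.hstack([cv2.resize(p['img'][a:a+100,b:b+100],(400,400),interpolation=cv2.INTER_CUBIC) for p,a,b in((s,250,300),(t,150,370))])
cv2.imwrite('pics/c1.png',im[:,:,::-1]); print(sensors.state()['ee_pos'])
plan([626,-184.5,98],77,4)
E
```

```text
[ 631.26218354 -183.51182825  152.45780553]
-0.05,-0.12,1.36,-0,-0,0.001, -0.05,-0.12,1.36,-0,-0,0.001, -0.05,-0.12,1.36,-0,-0,0.001, -0.05,-0.12,1.36,-0,-0,0.001,
```

View pics/c1.png

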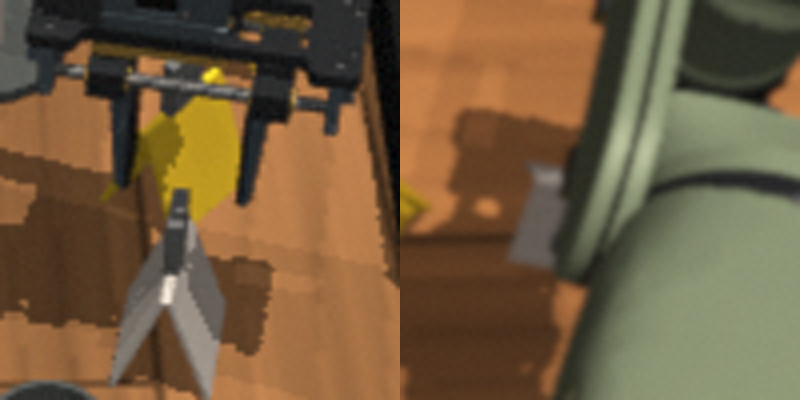

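The side crop shows the open fingertips at (125,185) and (243,200), astride the grey tab at (181,195), a few mm too far in +x. I correct for that on the way down.

>>> {"name": "step_arm", "arguments": {"plan": [0, -0.25, 0.6, 0, 0, 0, 0, -0.2, 1.2, 0, 0, 0, 0, 0, 1.8, 0, 0, 0, 0, 0, 1.8, 0, 0, 0, 0, 0, 0, 0, 0, 0]}}

```text
time_s: 5.67
ee_pos: [626.1, -183.1, 96.7]
ee_rot: [-179.8, -0.0, 77.2]
force: [-0.2, 0.7, 0.4]
gripper_width: 60.1
gripper_force: 0.0
```

>>> {"name": "step_arm", "arguments": {"plan": [0, 0, 0, 0, 0, 0, 0, 0, 0, 0, 0, 0, 0, 0, 0, 0, 0, 0, 0, 0, 0, 0, 0, 0, 0, 0, 0, 0, 0, 0], "hand": 0, "newtons": 25}}

```text
time_s: 6.08
ee_pos: [628.0, -184.0, 99.2]
ee_rot: [179.9, 0.0, 77.2]
force: [-0.4, 0.6, 0.3]
gripper_width: 29.2
gripper_force: 0.0
```

>>> {"name": "step_arm", "arguments": {"plan": [0, 0, 0, 0, 0, 0, 0, 0, 0, 0, 0, 0, 0, 0, 0, 0, 0, 0, 0, 0, 0, 0, 0, 0, 0, 0, 0, 0, 0, 0]}}

```text
time_s: 6.5
ee_pos: [627.2, -183.7, 97.7]
ee_rot: [-180.0, -0.0, 77.2]
force: [-0.0, -0.1, -2.0]
gripper_width: 9.7
gripper_force: 25.0
```

>>> {"name": "step_arm", "arguments": {"plan": [0, 0, -2, 0, 0, 0, 0, 0, -4, 0, 0, 0, 0, 0, -4, 0, 0, 0, 0, 0, -4, 0, 0, 0, 0, 0, -4, 0, 0, 0]}}

```text
time_s: 6.92
ee_pos: [627.0, -183.7, 279.7]
ee_rot: [-180.0, -0.0, 77.2]
force: [0.3, -0.8, -1.4]
gripper_width: 9.7
gripper_force: 25.0
```

>>> {"name": "step_arm", "arguments": {"plan": [0, 0, -2.2, 0, 0, 0, 0, 0, 0, 0, 0, 0, 0, 0, 0, 0, 0, 0]}}

```text
time_s: 7.17
ee_pos: [627.7, -183.9, 301.2]
ee_rot: [179.9, 0.0, 77.2]
force: [0.0, 1.0, -2.7]
gripper_width: 10.3
gripper_force: 25.0
```

```bash
python3 - <<'E'
from h import *
s=snap('side','s2.png');t=snap('top','t2.png')
for n in ['grip_top','bar_mid','marker','marker_crook','marker_tab']: print(n,[(n2,np.round(d['location']),round(d['score'],2)) for n2,p in (('s',s),('t',t)) for d in viewer.pinpoint(n,p)])
print(sensors.state()['ee_pos'],sensors.state()['ee_rot'],sensors.state()['gripper_force'])
plan([501.6,199,300],97.4,15)
# predictions of stand in side view
for X in ([515.5,92,175],[501.6,199,135],[491.8,274.5,135],[515.5,92,0]): print(proj(s,X))
E
```

```text
grip_top [('s', array([295., 211.]), 0.61), ('t', array([292., 238.]), 0.77)]
bar_mid [('t', array([237., 251.]), 0.62)]
marker [('s', array([346., 273.]), 0.93), ('s', array([342., 298.]), 0.76), ('s', array([348., 264.]), 0.47), ('t', array([294., 190.]), 0.89), ('t', array([434., 182.]), 0.79), ('t', array([355., 201.]), 0.64)]
marker_crook [('s', array([350., 249.]), 0.61), ('s', array([341., 279.]), 0.57), ('t', array([360., 197.]), 0.84), ('t', array([442., 167.]), 0.82), ('t', array([294., 184.]), 0.56)]
marker_tab [('s', array([351., 229.]), 0.81), ('s', array([341., 263.]), 0.62), ('t', array([293., 172.]), 0.86)]
[ 627.41906471 -183.82568271  299.91691924] [-1.79981882e+02 -6.78327769e-03  7.72232559e+01] 24.999775886535645
2.3,-1.38,0,-0,-0,-0.023, 2.34,-1.33,0,-0,-0,-0.023, 2.37,-1.27,0,-0,-0,-0.023, 2.4,-1.22,-0,-0,-0,-0.023, 2.42,-1.16,-0,-0,-0,-0.023,
2.45,-1.1,-0,-0,-0,-0.023, 2.47,-1.05,-0,-0,-0,-0.023, 2.5,-0.99,-0,-0,-0,-0.023, 2.52,-0.93,-0,-0,-0,-0.023, 2.54,-0.87,-0,-0,-0,-0.023,
2.56,-0.81,-0,-0,-0,-0.023, 2.58,-0.75,-0,-0,-0,-0.023, 2.6,-0.69,-0,-0,-0,-0.023, 2.61,-0.63,-0,-0,-0,-0.023, 2.63,-0.56,-0,-0,-0,-0.023,

[294.72507129 211.67840547]
[288.90477246 201.60717982]
[285.15225059 186.96539427]
[294.66496376 263.89131785]
```

>>> {"name": "step_arm", "arguments": {"plan": [2.3, -1.38, 0, 0, 0, -0.023, 2.34, -1.33, 0, 0, 0, -0.023, 2.37, -1.27, 0, 0, 0, -0.023, 2.4, -1.22, 0, 0, 0, -0.023, 2.42, -1.16, 0, 0, 0, -0.023]}}

```text
time_s: 8.18
ee_pos: [585.1, -55.1, 300.3]
ee_rot: [180.0, -0.0, 83.9]
force: [-0.3, 0.1, -1.1]
gripper_width: 10.0
gripper_force: 25.0
```

>>> {"name": "step_arm", "arguments": {"plan": [2.45, -1.1, 0, 0, 0, -0.023, 2.47, -1.05, 0, 0, 0, -0.023, 2.5, -0.99, 0, 0, 0, -0.023, 2.52, -0.93, 0, 0, 0, -0.023, 2.54, -0.87, 0, 0, 0, -0.023]}}

```text
time_s: 8.6
ee_pos: [543.5, 72.7, 300.4]
ee_rot: [180.0, -0.0, 90.5]
force: [0.0, -0.3, -1.2]
gripper_width: 10.0
gripper_force: 25.0
```

>>> {"name": "step_arm", "arguments": {"plan": [2.56, -0.81, 0, 0, 0, -0.023, 2.58, -0.75, 0, 0, 0, -0.023, 2.6, -0.69, 0, 0, 0, -0.023, 2.61, -0.63, 0, 0, 0, -0.023, 2.63, -0.56, 0, 0, 0, -0.023]}}

```text
time_s: 9.02
ee_pos: [502.2, 200.6, 300.4]
ee_rot: [180.0, -0.0, 97.1]
force: [0.8, 0.3, -1.9]
gripper_width: 9.7
gripper_force: 25.0
```

>>> {"name": "step_arm", "arguments": {"plan": [0, 0, 0, 0, 0, 0, 0, 0, 1, 0, 0, 0, 0, 0, 1.5, 0, 0, 0, 0, 0, 0, 0, 0, 0, 0, 0, 0, 0, 0, 0]}}

```text
time_s: 9.43
ee_pos: [502.5, 198.4, 274.1]
ee_rot: [-179.9, 0.1, 96.9]
force: [-0.0, -0.4, -0.9]
gripper_width: 10.0
gripper_force: 25.0
```

```bash
python3 - <<'E'
from h import *
np.set_printoptions(precision=1,suppress=True)
s=snap('side','s3.png');t=snap('top','t3.png')
print(sensors.state()['ee_pos'],sensors.state()['ee_rot'])
im=np.hstack([cv2.resize(p['img'][a:a+120,b:b+100],(400,480),interpolation=cv2.INTER_CUBIC) for p,a,b in((s,120,240),(t,180,200))])
cv2.imwrite('pics/c3.png',im[:,:,::-1])
for n in ['marker','marker_crook','marker_tab']: print(n,[(n2,np.round(d['location']),round(d['score'],2)) for n2,p in (('s',s),('t',t)) for d in viewer.pinpoint(n,p)])
E
```

```text
[503.3 198.8 275.5] [180.   -0.   96.9]
marker [('s', array([348., 266.]), 0.64), ('s', array([289., 189.]), 0.58), ('s', array([343., 297.]), 0.57), ('t', array([357., 200.]), 0.91), ('t', array([297., 188.]), 0.86), ('t', array([234., 248.]), 0.64)]
marker_crook [('s', array([351., 246.]), 0.97), ('s', array([341., 279.]), 0.61), ('s', array([289., 170.]), 0.57), ('t', array([291., 182.]), 0.9), ('t', array([361., 195.]), 0.61)]
marker_tab [('s', array([350., 229.]), 0.81), ('s', array([288., 152.]), 0.58), ('t', array([296., 170.]), 0.89), ('t', array([360., 186.]), 0.72)]
```

View pics/c3.png

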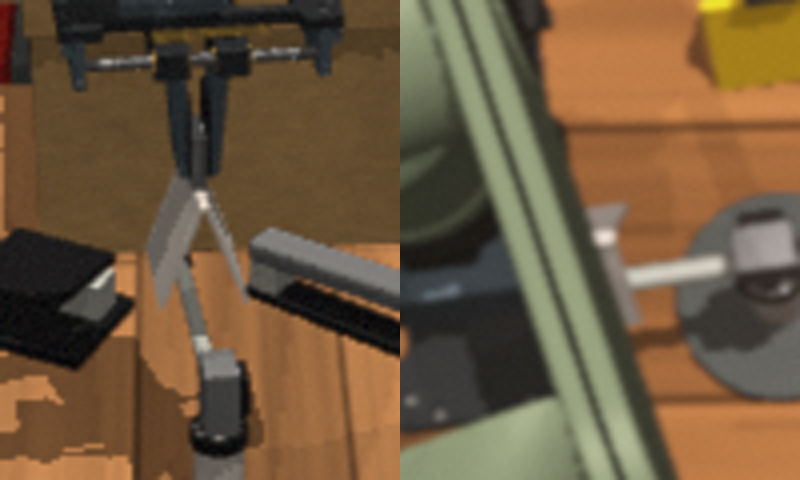

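The side crop shows the marker above the bar, its open end at (195,250) straddling the bar line. The top crop shows the bar running under the marker's middle. Lowering now.

>>> {"name": "step_arm", "arguments": {"plan": [0, -0.1, 2, 0, 0, 0, 0, 0, 2.5, 0, 0, 0, 0, 0, 2.5, 0, 0, 0, 0, 0, 2, 0, 0, 0, 0, 0, 0, 0, 0, 0]}}

```text
time_s: 10.25
ee_pos: [500.7, 198.7, 181.8]
ee_rot: [-179.8, 0.1, 97.0]
force: [0.7, 0.7, -1.4]
gripper_width: 10.3
gripper_force: 25.0
```

>>> {"name": "step_arm", "arguments": {"plan": [0, 0, 0.4, 0, 0, 0, 0, 0, 0.2, 0, 0, 0, 0, 0, 0.2, 0, 0, 0, 0, 0, 0, 0, 0, 0]}}

```text
time_s: 10.58
ee_pos: [502.0, 199.5, 177.9]
ee_rot: [179.9, -0.0, 97.0]
force: [0.1, -0.1, -2.4]
gripper_width: 9.9
gripper_force: 25.0
```

>>> {"name": "step_arm", "arguments": {"plan": [0, 0, 0.15, 0, 0, 0, 0, 0, 0.15, 0, 0, 0, 0, 0, 0, 0, 0, 0, 0, 0, 0, 0, 0, 0]}}

```text
time_s: 10.92
ee_pos: [502.1, 199.5, 175.2]
ee_rot: [179.9, -0.0, 97.0]
force: [-1.5, 0.8, 5.9]
gripper_width: 10.0
gripper_force: 25.0
```

>>> {"name": "step_arm", "arguments": {"plan": [0, 0, 0, 0, 0, 0, 0, 0, 0, 0, 0, 0, 0, 0, 0, 0, 0, 0, 0, 0, 0, 0, 0, 0, 0, 0, 0, 0, 0, 0], "hand": 5}}

```text
time_s: 11.33
ee_pos: [501.8, 199.3, 173.9]
ee_rot: [-180.0, -0.0, 97.0]
force: [1.2, 0.4, 0.1]
gripper_width: 40.2
gripper_force: 0.0
```

>>> {"name": "step_arm", "arguments": {"plan": [0, 0, -1, 0, 0, 0, 0, 0, -2, 0, 0, 0, 0, 0, -2.5, 0, 0, 0, 0, 0, -3, 0, 0, 0, 0, 0, 0, 0, 0, 0]}}

```text
time_s: 11.75
ee_pos: [504.6, 200.4, 265.8]
ee_rot: [179.3, -0.2, 97.0]
force: [1.0, 0.0, 0.8]
gripper_width: 50.2
gripper_force: 0.0
```

```bash
python3 - <<'E'
from h import *
np.set_printoptions(precision=1,suppress=True)
s=snap('side','s4.png')
im=cv2.resize(s['img'][120:270,230:360],(520,600),interpolation=cv2.INTER_CUBIC)
cv2.imwrite('pics/c4.png',im[:,:,::-1])
print(sensors.state()['ee_pos'],sensors.state()['ee_rot'])
plan([515.5,92,260],97.4,5)
E
```

```text
[503.6 200.  263.2] [179.5  -0.1  97. ]
-2.17,-0.03,0.06,0.002,-0,-0.001, -2.17,-0.03,0.06,0.002,-0,-0.001, -2.17,-0.03,0.06,0.002,-0,-0.001, -2.17,-0.04,0.06,0.002,-0,-0.001, -2.17,-0.04,0.06,0.002,-0,-0.001,
```

View pics/c4.png

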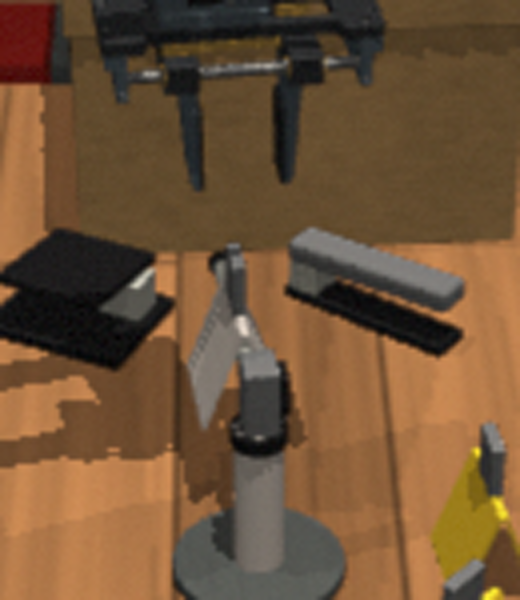

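The marker hangs on the bar at crop (235,330), gripper clear. Next, go above the grip.

>>> {"name": "step_arm", "arguments": {"plan": [-2.16, 0, 0, 0, 0, 0, -2.16, 0, 0, 0, 0, 0, -2.16, 0, 0, 0, 0, 0, -2.16, 0, 0, 0, 0, 0, -2.16, 0, 0, 0, 0, 0], "hand": 7}}

```text
time_s: 12.22
ee_pos: [514.5, 91.1, 258.6]
ee_rot: [-179.9, -0.0, 97.0]
force: [0.3, -0.1, 0.9]
gripper_width: 70.0
gripper_force: 0.0
```

>>> {"name": "step_arm", "arguments": {"plan": [0, 0, 0, 0, 0, 0, 0, 0, 1.5, 0, 0, 0, 0, 0, 1.5, 0, 0, 0, 0, 0, 0, 0, 0, 0, 0, 0, 0, 0, 0, 0]}}

```text
time_s: 12.63
ee_pos: [514.2, 92.4, 228.4]
ee_rot: [-179.9, -0.0, 97.0]
force: [0.6, -0.2, -0.2]
gripper_width: 70.2
gripper_force: 0.0
```

```bash
python3 - <<'E'
from h import *
np.set_printoptions(precision=1,suppress=True)
s=snap('side','s5.png')
im=cv2.resize(s['img'][120:270,230:360],(520,600),interpolation=cv2.INTER_CUBIC)
cv2.imwrite('pics/c5.png',im[:,:,::-1])
print(sensors.state()['ee_pos'],sensors.state()['ee_rot'])
plan([515.5,92,147],97.4,5)
E
```

```text
[514.9  92.6 229.2] [-180.   -0.   97.]
-0.01,0.01,1.64,-0,-0,-0.001, -0.01,0.01,1.64,-0,-0,-0.001, -0.01,0.01,1.64,-0,-0,-0.001, -0.01,0.01,1.64,-0,-0,-0.001, -0.01,0.01,1.64,-0,-0,-0.001,
```

View pics/c5.png

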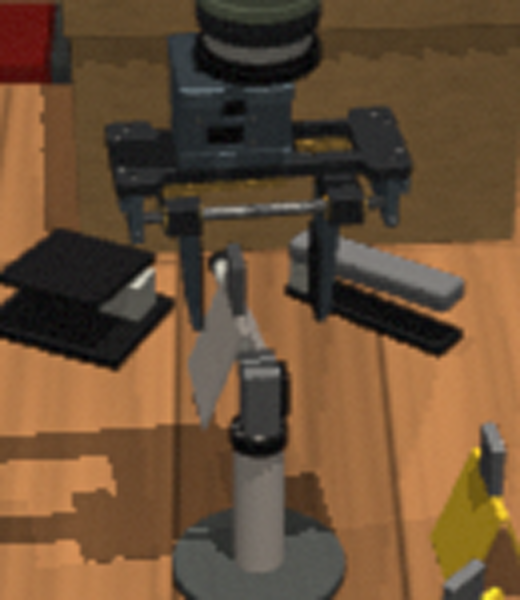

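The fingers at (195,325) and (322,318) straddle the grip block at (260,390), and the marker is hanging. Descend and squeeze.

>>> {"name": "step_arm", "arguments": {"plan": [0, 0, 1.6, 0, 0, 0, 0, 0.05, 2.2, 0, 0, 0, 0, 0, 2.4, 0, 0, 0, 0, 0, 2, 0, 0, 0, 0, 0, 0, 0, 0, 0]}}

```text
time_s: 13.1
ee_pos: [513.4, 92.2, 144.4]
ee_rot: [-179.6, 0.0, 97.0]
force: [-1.0, 0.4, 0.4]
gripper_width: 70.1
gripper_force: 0.0
```

>>> {"name": "step_arm", "arguments": {"plan": [0, 0, 0, 0, 0, 0, 0, 0, 0, 0, 0, 0, 0, 0, 0, 0, 0, 0, 0, 0, 0, 0, 0, 0, 0, 0, 0, 0, 0, 0], "hand": 0, "newtons": 40}}

```text
time_s: 13.52
ee_pos: [516.0, 92.3, 148.2]
ee_rot: [179.9, -0.0, 97.0]
force: [-0.2, 1.1, 0.4]
gripper_width: 39.5
gripper_force: 0.0
```

>>> {"name": "step_arm", "arguments": {"plan": [0, 0, 0, 0, 0, 0, 0, 0, 0, 0, 0, 0, 0, 0, 0, 0, 0, 0, 0, 0, 0, 0, 0, 0, 0, 0, 0, 0, 0, 0]}}

```text
time_s: 13.93
ee_pos: [516.3, 92.3, 148.1]
ee_rot: [179.9, 0.0, 97.1]
force: [3.1, -0.3, 7.1]
gripper_width: 23.6
gripper_force: 40.0
```

>>> {"name": "step_arm", "arguments": {"plan": [0, 0, -0.3, 0, 0, 0, 0, 0, -0.6, 0, 0, 0, 0, 0, -0.8, 0, 0, 0, 0, 0, -0.8, 0, 0, 0, 0, 0, -0.8, 0, 0, 0]}}

```text
time_s: 14.35
ee_pos: [516.3, 92.3, 178.6]
ee_rot: [180.0, 0.0, 97.1]
force: [7.8, 0.8, -11.9]
gripper_width: 23.7
gripper_force: 40.0
```

>>> {"name": "step_arm", "arguments": {"plan": [0, 0, -0.8, 0, 0, 0, 0, 0, -0.8, 0, 0, 0, 0, 0, -0.8, 0, 0, 0, 0, 0, -0.8, 0, 0, 0, 0, 0, -0.8, 0, 0, 0]}}

```text
time_s: 14.77
ee_pos: [516.3, 92.3, 218.4]
ee_rot: [180.0, 0.0, 97.1]
force: [8.1, 1.7, -10.6]
gripper_width: 23.7
gripper_force: 40.0
```

>>> {"name": "step_arm", "arguments": {"plan": [0, 0, -0.8, 0, 0, 0, 0, 0, -0.8, 0, 0, 0, 0, 0, -0.5, 0, 0, 0, 0, 0, 0, 0, 0, 0]}}

```text
time_s: 15.1
ee_pos: [516.3, 92.3, 240.2]
ee_rot: [179.9, 0.0, 97.1]
force: [6.2, 1.3, -7.6]
gripper_width: 23.9
gripper_force: 40.0
```

Risen 94 mm (commanded) so far, measured from 148. The last part I do gently.

>>> {"name": "step_arm", "arguments": {"plan": [0, 0, -0.3, 0, 0, 0, 0, 0, -0.3, 0, 0, 0, 0, 0, -0.2, 0, 0, 0, 0, 0, 0, 0, 0, 0]}}

```text
time_s: 15.43
ee_pos: [516.3, 92.3, 247.5]
ee_rot: [180.0, 0.0, 97.1]
force: [5.8, 1.4, -8.0]
gripper_width: 24.3
gripper_force: 40.0
```

>>> {"name": "step_arm", "arguments": {"plan": [0, 0, -0.1, 0, 0, 0, 0, 0, -0.1, 0, 0, 0, 0, 0, 0, 0, 0, 0]}}

```text
time_s: 15.68
ee_pos: [516.3, 92.3, 248.2]
ee_rot: [-180.0, 0.0, 97.1]
force: [6.7, 1.0, -14.0]
gripper_width: 23.5
gripper_force: 40.0
```

>>> {"name": "step_arm", "arguments": {"plan": [0, 0, -0.1, 0, 0, 0, 0, 0, -0.1, 0, 0, 0, 0, 0, 0, 0, 0, 0]}}

```text
time_s: 15.93
ee_pos: [516.2, 92.3, 248.2]
ee_rot: [-179.9, 0.0, 97.1]
force: [9.3, 1.8, -22.2]
gripper_width: 23.9
gripper_force: 40.0
```

```bash
python3 - <<'E'
from h import *
np.set_printoptions(precision=1,suppress=True)
s=snap('side','s6.png')
im=cv2.resize(s['img'][80:270,200:380],(560,591),interpolation=cv2.INTER_CUBIC)
cv2.imwrite('pics/c6.png',im[:,:,::-1])
st=sensors.state();print(st['ee_pos'],st['force'],st['gripper_width'],[(d['location'],d['score']) for d in viewer.pinpoint('grip_top',s)],proj(s,[515.5,92,275]))
E
```

```text
[516.2  92.3 248.2] [  9.8   1.2 -23. ] 23.758424947533346 [([293.5, 178.0], 0.87), ([295.2, 259.4], 0.31)] [294.8 178.4]
```

View pics/c6.png

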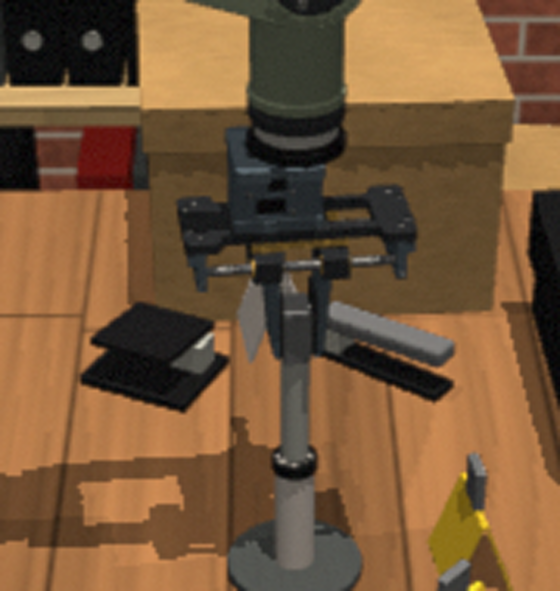

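The mast is fully out: the TCP stays at 248.2 while the pull rises to 23 N, and the grip top is seen at side pixel (293.5,178) against (294.8,178.4) predicted. The marker still hangs on the bar behind the fingers at crop (255,320). The button is held in (24 mm opening). Handing in.

```bash
python3 -c "
from workcell import env
print(env.job_done())"
```

```text
the job is handed in; nothing more can be done
None
```

The grey marker hangs on the side bar, and the arm is holding the grip at the second stop with the button squeezed in; I handed the job in at about 16 s, and no verdict came back.

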